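# Release the ratchet board clamp on the test bench

## Task

The tested circuit board is held under the yellow arm of the ratchet clamp. Tip the red weighted pawl over so that its nose is lifted clear of the teeth, wind the wheel backward (anticlockwise seen from above) by its black crank knob until you feel the arm bear gently against the rubber pad of the blue stop, then tip the pawl back so that it rests on the teeth again, ready for the next board. Do not force the wheel against the pawl or the stop, and leave the boards and other things on the bench where they are.

Things in the scene. Friction and masses are not known exactly. Their poses are not given: they have to be found in the camera images.
- clamp: Grey base plate of the clamp, 360 x 275 x 12 mm, fixed. Origin on the mat, on the upright axis of the wheel; x points to the black board nest, z up; angles count anticlockwise from above from this x. The wheel is a dark steel disc, 150 mm across, top 50 mm above the mat, with 18 saw teeth 7 mm high on its rim. Only knob, pawl with bracket, and stop rise above 79 mm.
- wheel (a joint): Turn of the wheel, rad: 0 with the yellow arm along the clamp's x axis, growing backward (anticlockwise from above). Starts within 0.2 of 0. Free forward; backward it is blocked within one tooth pitch (0.35) while the pawl is on the teeth. Steady drag 0.18 N m (3 N at the knob); stays where left.
- knob_mid (a point): Middle of the black crank knob: upright cylinder 26 mm across, 45 mm tall (this point is half way up, 97.5 mm above the mat), spinning freely on its pin, 62 mm from the wheel axis, at the angle wheel + 4.363 rad (250 degrees). It stands on a yellow crank bar whose top is 73 mm above the mat.
- bar_face (a point): Point on the leading side face of the yellow arm, 115 mm out from the wheel axis; here the arm meets the middle of the stop's rubber pad. The arm is 18 mm wide, its top 74 mm above the mat, and reaches 155 mm from the axis.
- pawl (a joint): Lift of the red pawl about its level pivot, rad: 0 to 0.13 with its nose on the teeth (it rides up their slopes), 1.2 fully tipped over. Bistable by its own weight: left below about 0.6 it falls onto the teeth, above about 0.8 it falls over and stays lifted. Pushing its weight sideways takes 1 to 2 N.
- weight (a point): Centre of the pawl's red thumb weight: level cylinder 22 mm across, 30 mm long, parallel to the pivot, on a 10 mm rod 75 mm from the pivot. Nose down it leans 43 mm to the nose side of the pivot, 123 mm above the mat; tipped over, 42 mm to the other side, 124 mm; straight above the pivot 137 mm. Push it sideways to tip the pawl; the pawl bar swings up on the nose side, 55 degrees from the rod.
- pivot (a point): Middle of the pawl's pivot pin, 62 mm above the mat, beside the wheel, in a bracket 34 mm wide, top 72 mm. The pawl swings in the upright plane through this point and weight. The pawl bar (14 mm wide) ends in the nose, 67 mm from the pivot, on the teeth.
- tested_board: Bystander: green circuit board, 98 x 78 x 4 mm, lying in the black nest under the arm. Origin: centre of its underside.
- spare_foot: Bystander: small steel presser foot, 22 mm in diameter and 22 mm tall, standing on the base plate.
- board_a: Bystander: green circuit board 130 x 90 mm lying on the mat to the right.
- board_b: Bystander: green circuit board 130 x 90 mm lying on the mat to the right.
- screwdriver: Bystander: screwdriver lying on the mat.
- cleaner: Bystander: white bottle, 56 mm in diameter, 130 mm tall, on the left.
- screw_tray: Bystander: yellow open tray 120 x 90 x 35 mm, on the left.
- pen_mug: Bystander: white mug, 90 mm tall, at the far right.
- stop_rail: Steel arc rail, carrying the blue stop post with its black rubber pad (24 mm wide; post top 98 mm above the mat); origin on the wheel axis. The post is locked anywhere along the rail and is not measured: the arm meets the pad at a wheel angle of 1.0 to 1.65; feel for it. The pad wants 1 N or more for a moment, over 8 N is too much; at the knob that is 1.9 times as much, plus the drag.

How it is judged:
On the way, in this order (a step that is already met when the one before it is completed fails the run):
1. the pawl is tipped over, its nose lifted clear of the teeth (value of joint pawl above 1.05 rad), for 0.2 s.
2. with the pawl still lifted, the wheel is wound back until the arm presses on the rubber pad of the stop with at least 1 N (contact force between wheel and stop_rail above 1 N and value of joint pawl above 1.05 rad), for 0.1 s.
3. the pawl is tipped back and rests on the teeth (value of joint pawl below 0.2 rad), for 0.2 s.
At the end, for the whole second after the job is handed in: The wheel is at rest with the yellow arm still at the rubber pad of the stop (arm face within 10 mm of the middle of the pad, which lies 5 mm behind the pad's face) and the pawl rests on the teeth again (lift under 0.2 rad) (value of joint pawl below 0.2 rad and horizontal distance between bar_face and stop_c0 below 0.01 m and velocity of joint wheel between -0.05 and 0.05 rad/s); the robot touches nothing.
It fails at once if the wheel is forced against the pawl with more than 15 N (contact force between pawl and wheel above 15 N).
It fails at once if the arm is pressed on the stop with more than 8 N (contact force between wheel and stop_rail above 8 N).
It fails at once if the tested board is shifted by more than 10 mm (distance of tested_board from where it was at the start of the episode above 0.01 m).
It fails at once if another thing on the bench is shifted by more than 20 mm (distance of any of spare_foot, board_a, board_b, screwdriver, cleaner, screw_tray, pen_mug from where it was at the start of the episode above 0.02 m).
It also fails if it takes over 70 s, if anything falls off the work surface, if the arm or the gripper's body presses on something with over 40 N, if the wrist force passes 120 N, or if a joint passes its speed limit or range.

## Robot

A 6-joint arm with a two-finger parallel gripper is mounted at the origin on the work surface. World frame = base frame: x ahead of the robot, y to its left, z up, the work surface at z = 0. Lengths are in m, angles in rad, forces in N, time in s.
With the tool pointing down it reaches from about 0.375 to 0.975 m from the base axis. Payload 3.8 kg.
Tool frame: the origin (TCP) lies at the very end of the fingers, on their centre line; the grasp point (between the pads) lies 19 mm behind it; z points along the fingers, y is the direction in which the jaws open and shut (so a half turn about z gives the same grasp; the last joint's range is limited). The gripper opens to 85 mm and grips with 20 to 120 N. Pads are 22 mm wide; open, the fingers measure 114 mm over their backs; the gripper's body (76 mm by 85 mm) begins 54 mm behind the grasp point. The pads swing forward as they close: fully open they stand 13 mm farther back than shut.
Start: joints at [1.155, 0.264, 1.604, -0, 1.274, -0.037], TCP at [0.25, 0.627, 0.231] pointing down, gripper open.
Joint ranges: [-2.63, 2.63], [-0.94, 2.18], [0.31, 2.57], [-1.31, 4.45], [0, 2.66], [-2.55, 2.55]. Speed limits (rad/s): [2.57, 2.57, 3.14, 3.14, 3.14, 3.14].

## Interface

Orientations are given as a rotation vector (axis times angle).
In Python, from workcell import read_state, read_camera, camera_info, finish_job gives the robot as it stands. The module is installed in compiled form; this text tells all that it offers.
- The arm moves only by the tool play_rows, never from a script. Its argument "motion" is a list of rows, each a list of 5 numbers: the shift along the tool's x, y, z in units of 1000 mm (1.0 is 1000 mm), then the turn about the tool's z in units of 2 pi rad (1.0 is 2 pi rad), then the finger opening in mm, from 0 to 85.4. A call has 1 to 5 rows; each row shifts and turns the commanded pose from where the row before left it, along the tool's axes as they then stand; what a row does not reach is not made up. A row lasts 1/8 s, in which the tool goes at most 62.5 mm and 10.7 degrees, less where a joint would pass 70% of its speed; a pose out of reach is approached as far as the arm can. A call with a number of a shift or a turn outside -1 to 1 is refused whole. A call with a gripper value outside its range is refused whole. The fingers move at their own pace and stop on an object; "squeeze" is the grip in N (left out, the last holds). Time passes only in rows, so rows that do not move let the fingers close. It gives the time, the measured TCP pose, the force and the opening at its end, in the units of the state.
- read_state(): the state, without advancing time (a new reading comes with each control period).
- read_camera(name): name is "scene" or "top"; returns the picture (480x640x3 uint8, red, green, blue); there is no depth.
- camera_info(name): a dict with "intrinsics" (3x3 intrinsics, pixels), "pose" (4x4, takes a point from camera to world coordinates). Camera axes: x right, y down, z forward; pixel columns grow to the right and rows downward; lengths in m; the calibration is good to about 2 mm. A picture is of the moment at which its call begins. camera_info takes no time and is no camera call.
- finish_job(): hands the job in, once; it reports no verdict.
The state is a dict: "time": time; "q": joint angles; "joint_vel": joint speeds; "joint_torque": joint torques, N m; "tool_pos": TCP position; "tcp_rot": TCP orientation; "wrist_force": force on the tool from outside, world axes, zero at the start; "torque": the same for the moment, N m; "width": opening from 0.0 (shut) to 1.0 (fully open).
Only numpy, scipy, OpenCV 4.12 (cv2) and the standard library are available. Lean on these libraries where they do the work, as an engineer would, in place of code of your own. Each camera call takes 0.05 s, during which the arm holds its last target. There are 200 camera calls.

## Working session

There is one attempt and no reset: what is moved stays moved. The work goes in short steps, Python scripts to look and compute and a tool call to move; the robot and the scene stay as the last step left them, time stands still between calls to the robot, and variables do not carry over. Pictures are saved under pics/ and viewed, about 8 in all and at most 12, crops included, and the job is handed in when it is done.

Besides the shell and the picture viewer there is one more tool, called after "Request:" as name(argument=value, ...) on one line, values as JSON. play_rows: Moves the arm, as the interface text tells. Shifts and turns lie within -1 to 1; 1 stands for 1000 mm of shift or 2 pi rad of turn. Its arguments: {"type":"object","properties":{"motion":{"type":"array","items":{"type":"array","items":{"type":"number"}}},"squeeze":{"type":"number"}},"required":["motion"]}

```bash
mkdir -p pics; python3 - <<'E'
from workcell import *
import cv2
s=read_state();print({k:(v if not hasattr(v,'round') else v) for k,v in s.items()})
for n in("scene","top"):
    i=camera_info(n);print(n,i["intrinsics"],i["pose"])
    cv2.imwrite(f"pics/{n}0.png",cv2.cvtColor(read_camera(n),cv2.COLOR_RGB2BGR))
E
```

```text
{'time': 0.0, 'q': array([ 1.15507047e+00,  2.64767152e-01,  1.60539974e+00,  1.61579641e-05,
        1.27369262e+00, -3.68937804e-02]), 'joint_vel': array([ 0.00032282, -0.00165312, -0.00045448, -0.00033598, -0.00042001,
       -0.00101952]), 'joint_torque': array([ 1.27993637e-03, -5.15111697e+01, -3.67319798e+01, -4.59802948e-05,
        1.29081256e-02,  3.37111651e-06]), 'tool_pos': array([0.2493321 , 0.62646446, 0.22993869]), 'tcp_rot': array([-0.59142442, -3.08488563,  0.00346396]), 'wrist_force': array([-0.65658614,  0.64025562, -0.11956555]), 'torque': array([-0.04694838,  0.03835858,  0.01729613]), 'width': 0.9980638303468488}
scene [[458.57152514   0.         309.79783326]
 [  0.         458.57152514 237.24997483]
 [  0.           0.           1.        ]] [[-0.14308656  0.82384348 -0.54845981  1.15254515]
 [ 0.98969461  0.11599646 -0.08396069  0.11954473]
 [-0.00555106 -0.55482137 -0.83195098  1.01744733]
 [ 0.          0.          0.          1.        ]]
top [[598.33643975   0.         321.35857907]
 [  0.         598.33643975 239.04632744]
 [  0.           0.           1.        ]] [[ 0.00922059 -0.98869987  0.1496247   0.30634241]
 [-0.99994084 -0.00998    -0.00432535  0.05142629]
 [ 0.00576973 -0.14957597 -0.9887334   1.75342573]
 [ 0.          0.          0.          1.        ]]
```

View pics/top0.png

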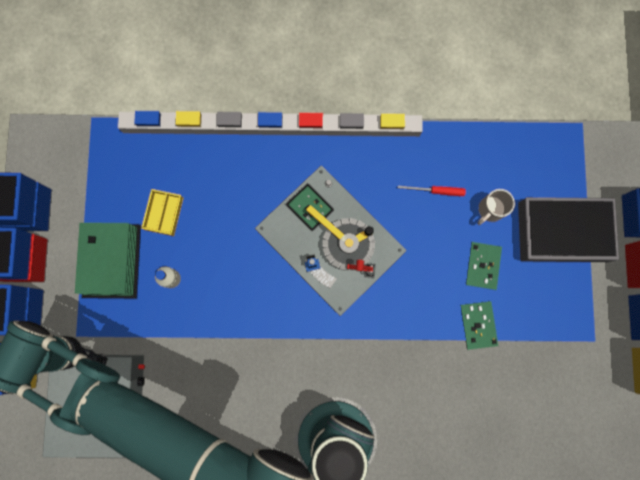

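View pics/scene0.png

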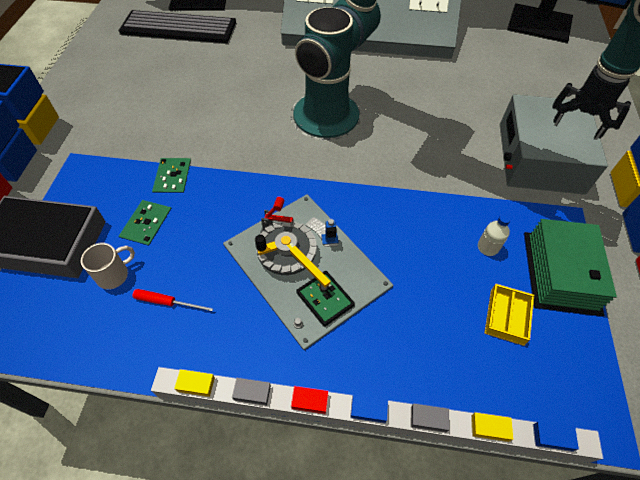

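The top view shows the clamp around (335,240): wheel hub about (348,242), knob (368,231), red pawl (360,267) and blue stop (310,262). The scene view shows the same parts around (285,240). Next I'll zoom in on both.

```bash
cat > h.py <<'E'
import numpy as np, cv2
from workcell import *
I={n:camera_info(n) for n in("scene","top")}
def ray(n,p):
    K,T=I[n]["intrinsics"],I[n]["pose"]
    d=T[:3,:3]@np.linalg.solve(K,[p[0],p[1],1.]); return T[:3,3],d
def plane(n,p,z):
    o,d=ray(n,p); return o+d*(z-o[2])/d[2]
def tri(ps,pt):
    o,d=ray("scene",ps);a,b=ray("top",pt)
    s=np.linalg.lstsq(np.c_[d,-b],a-o,rcond=None)[0]
    x,y=o+d*s[0],a+b*s[1]; return (x+y)/2,np.linalg.norm(x-y)
def proj(n,X):
    K,T=I[n]["intrinsics"],I[n]["pose"]
    c=K@(T[:3,:3].T@(np.asarray(X)-T[:3,3])); return c[:2]/c[2]
def crop(n,im,x,y,w,h,k):
    return cv2.cvtColor(cv2.resize(im[y:y+h,x:x+w],None,fx=k,fy=k,interpolation=cv2.INTER_CUBIC),cv2.COLOR_RGB2BGR)
E
python3 - <<'E'
from h import *
t=cv2.cvtColor(cv2.imread("pics/top0.png"),cv2.COLOR_BGR2RGB);s=cv2.cvtColor(cv2.imread("pics/scene0.png"),cv2.COLOR_BGR2RGB)
cv2.imwrite("pics/c1.png",np.hstack([crop("top",t,300,200,80,100,5),crop("scene",s,250,190,80,100,5)]))
for n,im,b in(("top",t,(300,200,80,100)),("scene",s,(225,190,120,130))):
    x,y,w,h=b;hsv=cv2.cvtColor(im[y:y+h,x:x+w],cv2.COLOR_RGB2HSV)
    H,S,V=cv2.split(hsv)
    for name,m in(("red",((H<6)|(H>172))&(S>150)&(V>70)),("yel",(H>20)&(H<33)&(S>150)&(V>90)),("blue",(H>100)&(H<120)&(S>120)),("black",(V<35))):
        k,l,st,c=cv2.connectedComponentsWithStats(m.astype(np.uint8))
        for i in range(1,k):
            if 8<st[i,4]<1500:print(n,name,st[i,:2]+[x,y],st[i,2:],(c[i]+[x,y]).round(1))
E
```

```text
top red [347 260] [ 26  11 149] [359.6 266.3]
top yel [306 206] [ 37  33 279] [323.9 221.5]
top yel [357 233] [10  8 53] [361.3 236.2]
top blue [357 200] [ 23  23 276] [371.7 207.3]
top blue [305 258] [14 13 96] [311.7 265.1]
top blue [300 276] [ 23  24 296] [307.5 291.3]
top blue [358 278] [ 22  22 253] [372. 292.]
top black [365 230] [ 5  5 11] [366.6 232.5]
scene red [265 197] [ 28  26 245] [277.9 211.5]
scene yel [281 236] [ 50  51 452] [305.6 261.1]
scene yel [264 242] [13 11 78] [270.  246.4]
scene yel [258 251] [5 3 9] [259.8 251.7]
scene black [263 220] [10 10 41] [266.7 223.5]
scene black [326 227] [10 11 94] [330.7 232.2]
scene black [256 235] [ 10  16 135] [260.6 242.4]
scene black [263 265] [ 8  6 10] [266.4 267.7]
scene black [272 268] [33  7 45] [288.6 272.1]
scene black [324 271] [21 24 68] [333.9 281.3]
scene black [297 278] [ 26  42 167] [308.4 298.5]
scene black [321 286] [14 13 80] [327.8 291.6]
scene black [313 299] [ 6  6 19] [315.5 301.7]
scene black [328 308] [17 12 59] [337.5 314.6]
```

View pics/c1.png

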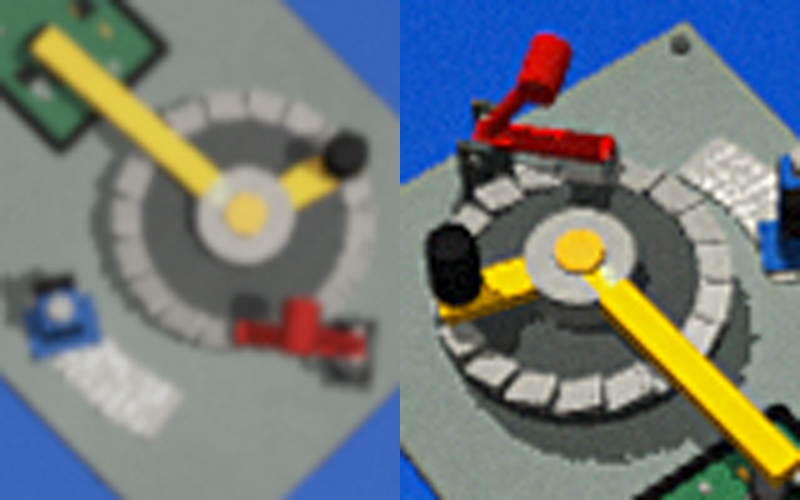

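```bash
python3 - <<'E'
from h import *
np.set_printoptions(precision=4,suppress=True)
A,e=tri((285.6,240),(349,242.6));print("hub",A,e)
W,e=tri((279.4,203.6),(360,265));print("weight",W,e, plane("top",(360,265),.123+.008),plane("scene",(279.4,203.6),.123))
k=plane("top",(369,230),.12);k2=plane("scene",(260.4,242.6),.0975);print("knob",k,k2)
tip=plane("top",(309,208),.074);tip2=plane("scene",(250+(785-400)/5,190+458/5),.074);print("tip",tip,tip2)
piv=plane("top",(369,268.5),.072);print("piv",piv)
nose=plane("top",(347.6,266),.06);ns=plane("scene",(250+212/5,190+148/5),.06);print("nose",nose,ns)
st=plane("top",(312,261.5),.098);print("stop",st)
for n,p in(("armangle",tip),("armangle2",tip2),("knob",k),("knob2",k2),("stop",st),("nose",nose),("piv",piv)):
    d=p-A;print(n,np.degrees(np.arctan2(d[1],d[0])),np.hypot(d[0],d[1]))
for p in [(321,167),(405,249.5),(340,315),(257,228)]:print(plane("top",p,.012))
E
```

```text
hub [ 0.5502 -0.0335  0.079 ] 0.0014519252824417928
weight [ 0.481  -0.0596  0.1313] 0.004058299607424526 [ 0.4814 -0.0616  0.131 ] [ 0.4746 -0.0592  0.123 ]
knob [ 0.5802 -0.0874  0.12  ] [ 0.5778 -0.0882  0.0975]
tip [0.65   0.0803 0.074 ] [0.6475 0.0816 0.074 ]
piv [ 0.4781 -0.0912  0.072 ]
nose [ 0.4858 -0.0313  0.06  ] [ 0.4735 -0.0293  0.06  ]
stop [0.4934 0.0696 0.098 ]
armangle 48.753688879145436 0.15124519481222065
armangle2 49.78145317761625 0.15069189590848778
knob -60.958311902676826 0.06168557089812211
knob2 -63.286742307266145 0.06130885235726488
stop 118.86509077795779 0.11771898078106727
nose 178.10124734246216 0.06443923951457811
piv -141.3519401692099 0.09240791599408205
[0.7883 0.0469 0.012 ]
[ 0.5413 -0.2022  0.012 ]
[ 0.3485 -0.0121  0.012 ]
[0.6009 0.234  0.012 ]
```

Weight at about (0.479,-0.060), wheel axis (0.550,-0.034), knob (0.579,-0.088). The radii (62 and 151 mm) and heights match the given sizes. The plan is to cage the weight loosely between the fingers, with the jaws along world y.

Request:
play_rows(motion=[[0,0,0,-0.02,45],[0,0,0,-0.02,45],[0,0,0,-0.02,45],[-0.018,-0.052,0,0,45],[-0.018,-0.052,0,0,45]])

```text
time: 0.72
tool_pos: [0.2853, 0.5219, 0.2302]
tcp_rot: [-0.0, -3.141, 0.002]
wrist_force: [1.1, -0.1, 0.7]
width: 0.528
```

Request:
play_rows(motion=[[-0.018,-0.053,0,0,45],[-0.018,-0.053,0,0,45],[-0.018,-0.053,0,0,45],[-0.018,-0.053,0,0,45],[-0.018,-0.053,0,0,45]])

```text
time: 1.35
tool_pos: [0.3749, 0.2561, 0.2309]
tcp_rot: [-0.002, -3.142, 0.0]
wrist_force: [0.5, 0.5, 0.6]
width: 0.528
```

Request:
play_rows(motion=[[-0.018,-0.053,0,0,45],[-0.018,-0.053,0,0,45],[-0.018,-0.053,0,0,45],[-0.018,-0.053,0,0,45],[0,0,0,0,45]])

```text
time: 1.98
tool_pos: [0.4471, 0.0424, 0.231]
tcp_rot: [-0.013, -3.141, 0.001]
wrist_force: [0.1, 0.5, 0.3]
width: 0.529
```

```bash
python3 - <<'E'
from h import *
from scipy.spatial.transform import Rotation as R
s=read_state();print(s["time"],s["tool_pos"],R.from_rotvec(s["tcp_rot"]).as_matrix().round(3),s["wrist_force"],s["width"],s["q"])
E
```

```text
1.975 [0.44710637 0.04243575 0.23102288] [[-1.     0.008 -0.   ]
 [ 0.008  1.    -0.001]
 [ 0.    -0.001 -1.   ]] [0.10589157 0.50419799 0.27659995] 0.5289270688034329 [ 3.98516331e-02 -1.75077260e-01  2.06180544e+00 -9.41345745e-04
  1.25520353e+00 -1.52267377e+00]
```

Request:
play_rows(motion=[[-0.017,-0.051,0,0,45],[-0.016,-0.051,0,0,45],[0,0,0.04,0,45],[0,0,0.03,0,45],[0,0,0,0,45]])

```text
time: 2.6
tool_pos: [0.4765, -0.0549, 0.1582]
tcp_rot: [-0.002, -3.135, -0.002]
wrist_force: [0.5, 0.3, 0.2]
width: 0.525
```

```bash
python3 - <<'E'
from h import *
s=read_state();print(s["tool_pos"])
im=read_camera("scene");t=read_camera("top")
cv2.imwrite("pics/c2.png",np.hstack([crop("scene",im,230,130,100,120,4),crop("top",t,310,200,100,120,4)]))
E
```

```text
[ 0.47654853 -0.05494823  0.15818747]
```

View pics/c2.png

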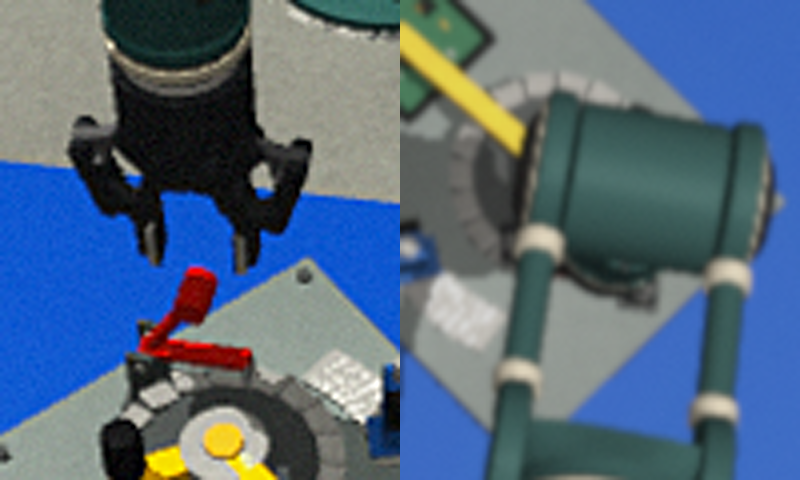

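The fingers straddle the weight: scene crop finger columns are about 153 and 240, and the weight is at 198. Descending.

Request:
play_rows(motion=[[0,0,0.025,0,45],[0,-0.003,0.021,0,45],[0,0,0,0,34],[0,0,0,0,34]])

```text
time: 3.2
tool_pos: [0.4808, -0.0591, 0.1172]
tcp_rot: [0.002, 3.139, -0.001]
wrist_force: [0.5, 0.3, 0.1]
width: 0.402
```

Request:
play_rows(motion=[[0,-0.015,0,0,34],[0,-0.015,0,0,34],[0,-0.015,0,0,34]])

```text
time: 3.58
tool_pos: [0.4795, -0.1058, 0.1158]
tcp_rot: [0.003, 3.141, -0.001]
wrist_force: [0.3, 0.9, 0.7]
width: 0.399
```

```bash
python3 - <<'E'
from h import *
s=read_state();print(s["tool_pos"],s["wrist_force"])
im=read_camera("scene")
cv2.imwrite("pics/c3.png",crop("scene",im,220,130,100,110,5))
E
```

```text
[ 0.47954259 -0.10581257  0.11579025] [0.32482573 0.92490209 0.72667912]
```

View pics/c3.png

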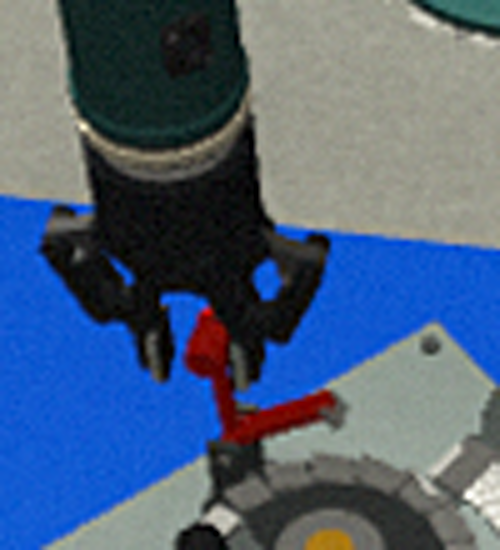

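The weight is caged and already leaning a little past vertical. The bar has risen to about (330,405) in the crop. Continuing.

Request:
play_rows(motion=[[0,-0.012,0,0,34],[0,-0.012,0,0,34],[0,-0.012,0,0,34],[0,-0.006,0,0,36],[0,0,0,0,45]])

```text
time: 4.25
tool_pos: [0.4792, -0.1466, 0.1152]
tcp_rot: [-0.003, -3.141, -0.0]
wrist_force: [0.4, -0.0, 0.2]
width: 0.526
```

```bash
python3 - <<'E'
from h import *
s=read_state();print(s["tool_pos"],s["wrist_force"])
im=read_camera("scene")
cv2.imwrite("pics/c4.png",crop("scene",im,220,130,100,110,5))
E
```

```text
[ 0.47921502 -0.14661431  0.11518859] [ 0.41965742 -0.00776039  0.24423909]
```

View pics/c4.png

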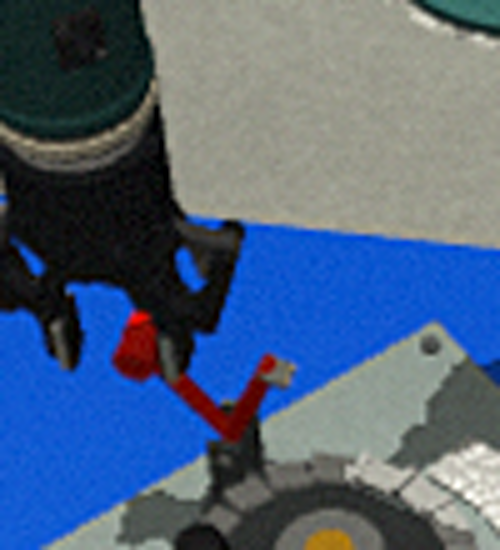

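The pawl is tipped over: weight at crop (135,350), bar up at (270,365). Rising now to go to the knob with the jaws turned to its tangent.

Request:
play_rows(motion=[[0,0,0.0,0,50],[0,0,-0.03,0,50],[0,0,-0.04,0,50],[-0.05,0.029,0,0,50],[-0.05,0.029,0,0,50]])

```text
time: 4.92
tool_pos: [0.581, -0.0884, 0.1869]
tcp_rot: [0.004, 3.139, -0.002]
wrist_force: [-0.4, 0.2, 0.3]
width: 0.59
```

Request:
play_rows(motion=[[0,0,0,0.0288,50],[0,0,0,0.0288,50],[0,0,0,0.0288,50],[0,0,0,0.0288,50],[0,0,0,0.0288,50]])

```text
time: 5.55
tool_pos: [0.5793, -0.0884, 0.1852]
tcp_rot: [1.383, 2.821, -0.001]
wrist_force: [-0.3, -0.1, 0.2]
width: 0.583
```

Request:
play_rows(motion=[[0,0,0,0.0288,50],[0,0,0,0,50]])

```text
time: 5.8
tool_pos: [0.5793, -0.0884, 0.1852]
tcp_rot: [1.622, 2.69, -0.0]
wrist_force: [-0.1, -0.6, -0.2]
width: 0.582
```

```bash
cat >> h.py <<'E'
from scipy.spatial.transform import Rotation as R
C=np.array([.5495,-.0335])
def st(tag=None):
    s=read_state();M=R.from_rotvec(s["tcp_rot"]).as_matrix();p=s["tool_pos"];d=p[:2]-C;a=np.arctan2(d[1],d[0])
    t=np.array([-np.sin(a),np.cos(a)]);f=s["wrist_force"]
    print("t%.2f"%s["time"],p.round(4),"jaw",np.degrees(np.arctan2(M[1,1],M[0,1])).round(1),"ang %.1f r %.4f"%(np.degrees(a),np.hypot(*d)),"F",f.round(1),"Ft %.1f Fr %.1f"%(f[:2]@t,f[:2]@d/np.hypot(*d)))
    return M,p
E
python3 - <<'E'
from h import *
M,p=st()
T=np.array([.5787,-.0882,.09]);print(M.T@(T-p))
im=read_camera("scene")
cv2.imwrite("pics/c5.png",crop("scene",im,220,150,110,110,5))
E
```

```text
t5.80 [ 0.5793 -0.0884  0.1852] jaw 27.8 ang -61.5 r 0.0625 F [-0.1 -0.6 -0.2] Ft -0.3 Fr 0.5
[ 0.00047479 -0.00039464  0.09522643]
```

View pics/c5.png

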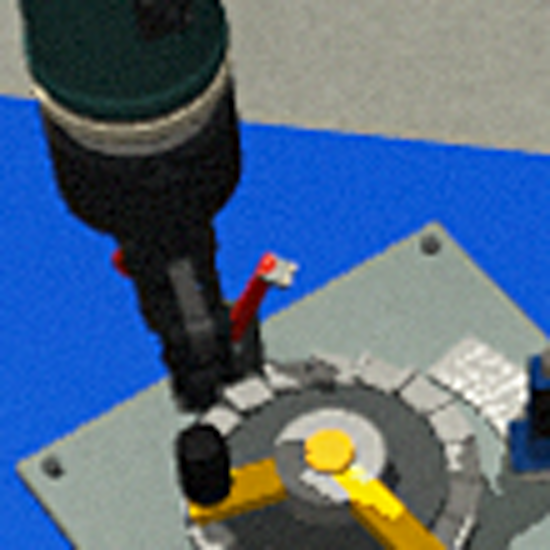

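The gripper is right above the knob, and the pawl still stands over. Descending and closing to a loose cage.

Request:
play_rows(motion=[[0,0,0.035,0,50],[0,0,0.035,0,50],[0,0,0.025,0,50],[0,0,0,0,34],[0,0,0,0,34]])

```text
time: 6.48
tool_pos: [0.5801, -0.0886, 0.0913]
tcp_rot: [1.623, 2.688, 0.001]
wrist_force: [0.3, 0.0, -0.4]
width: 0.397
```

```bash
python3 - <<'E'
from h import *
st()
# chord steps in the tool frame for d degrees of arc with jaw along the tangent, tool turning first by d
r=.062
for d in(8,4,2,1):
    print(d, r*np.sin(np.radians(d)),"tang",r*(1-np.cos(np.radians(d))),"inward", d/360)
M,p=st();print(M[:,0],M[:,1])
E
```

```text
t6.47 [ 0.5801 -0.0886  0.0913] jaw 27.8 ang -61.0 r 0.0630 F [ 0.3  0.  -0.4] Ft 0.3 Fr 0.1
8 0.008628732259524057 tang 0.0006033797380226376 inward 0.022222222222222223
4 0.004324901372135768 tang 0.00015102888389089975 inward 0.011111111111111112
2 0.00216376879555506 tang 3.776872481606275e-05 inward 0.005555555555555556
1 0.0010820491991115778 tang 9.442900303741286e-06 inward 0.002777777777777778
t6.47 [ 0.5801 -0.0886  0.0913] jaw 27.8 ang -61.0 r 0.0630 F [ 0.3  0.  -0.4] Ft 0.3 Fr 0.1
[-0.46584525  0.88486575 -0.00089863] [0.88486521 0.465846   0.00102676]
```

Request:
play_rows(motion=[[0.0006,0.0087,0,-0.0222,34],[0.0006,0.0087,0,-0.0222,34],[0.0006,0.0087,0,-0.0222,34],[0.0006,0.0087,0,-0.0222,34],[0.0006,0.0087,0,-0.0222,34]])

```text
time: 7.1
tool_pos: [0.6088, -0.0578, 0.092]
tcp_rot: [0.6, 3.082, -0.003]
wrist_force: [-1.5, -3.4, -0.8]
width: 0.398
```

```bash
python3 - <<'E'
from h import *
st()
im=read_camera("scene")
cv2.imwrite("pics/c6.png",crop("scene",im,220,150,140,120,5))
E
```

```text
t7.10 [ 0.6088 -0.0578  0.092 ] jaw 68.0 ang -22.3 r 0.0641 F [-1.5 -3.4 -0.8] Ft -3.7 Fr -0.1
```

View pics/c6.png

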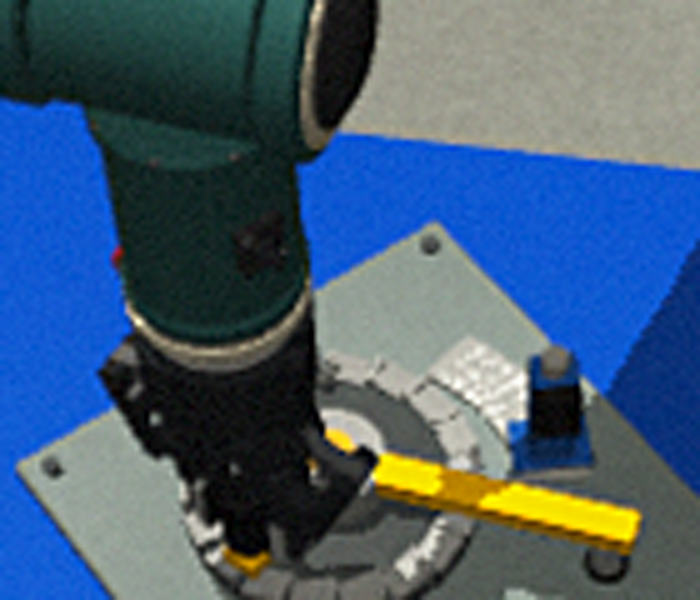

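The arm is now about 20–30° from the stop and the pawl is still lifted. The drag reads 3.7 N, as expected.

Request:
play_rows(motion=[[0,0.0022,0,-0.0056,34],[0,0.0022,0,-0.0056,34],[0,0.0022,0,-0.0056,34],[0,0.0022,0,-0.0056,34],[0,0.0022,0,-0.0056,34]])

```text
time: 7.78
tool_pos: [0.6118, -0.0464, 0.0904]
tcp_rot: [0.332, 3.124, -0.0]
wrist_force: [-0.2, -2.9, 2.4]
width: 0.396
```

```bash
python3 - <<'E'
from h import *
st()
im=read_camera("scene");m=cv2.inRange(cv2.cvtColor(im,cv2.COLOR_RGB2HSV),(20,150,60),(33,255,255));m[:215]=0;m[300:]=0;m[:,:290]=0;m[:,400:]=0
ys,xs=np.nonzero(m);c=np.c_[xs,ys].astype(np.float32);v=cv2.fitLine(c,cv2.DIST_L2,0,.01,.01).ravel();u=v[:2] if v[0]>0 else -v[:2]
tip=v[2:]+u*((c-v[2:])@u).max();T=plane("scene",tip,.072)
d=T[:2]-C;print("arm deg",np.degrees(np.arctan2(d[1],d[0])),np.hypot(*d))
for q in((331,222),(331,226)):
  P=plane("scene",q,.098);d=P[:2]-C;print(P,np.degrees(np.arctan2(d[1],d[0])),np.hypot(*d))
E
```

```text
t7.78 [ 0.6118 -0.0464  0.0904] jaw 77.9 ang -11.7 r 0.0636 F [-0.2 -2.9  2.4] Ft -2.9 Fr 0.4
arm deg 92.93944405953367 0.1540426118426839
[0.49442108 0.07202264 0.098     ] 117.56289561482686 0.11903241194645886
[0.50638343 0.07344005 0.098     ] 111.95852603862843 0.11530487159568718
```

Request:
play_rows(motion=[[0,0.0015,0,-0.004,34],[0,0.0015,0,-0.004,34],[0,0.0015,0,-0.004,34],[0,0.0015,0,-0.004,34],[0,0.0015,0,-0.004,34]])

```text
time: 8.45
tool_pos: [0.6129, -0.039, 0.0903]
tcp_rot: [0.137, 3.138, -0.0]
wrist_force: [-0.7, -3.0, 1.8]
width: 0.395
```

Request:
play_rows(motion=[[0,0.0005,0,-0.0014,34],[0,0.0005,0,-0.0014,34],[0,0.0005,0,-0.0014,34]])

```text
time: 8.82
tool_pos: [0.613, -0.0375, 0.0903]
tcp_rot: [0.097, 3.14, 0.0]
wrist_force: [-1.0, -3.0, 2.1]
width: 0.395
```

Request:
play_rows(motion=[[0,0.0005,0,-0.0014,34],[0,0.0005,0,-0.0014,34],[0,0.0005,0,-0.0014,34]])

```text
time: 9.2
tool_pos: [0.6131, -0.036, 0.0903]
tcp_rot: [0.055, 3.141, -0.0]
wrist_force: [-0.6, -3.0, 1.1]
width: 0.396
```

Request:
play_rows(motion=[[0,0.0005,0,-0.0014,34],[0,0.0005,0,-0.0014,34]])

```text
time: 9.45
tool_pos: [0.6131, -0.035, 0.0903]
tcp_rot: [0.028, 3.141, -0.0]
wrist_force: [-0.1, -3.3, 2.3]
width: 0.399
```

Request:
play_rows(motion=[[0,0.0005,0,-0.0014,34],[0,0.0005,0,-0.0014,34]])

```text
time: 9.7
tool_pos: [0.6131, -0.0341, 0.0903]
tcp_rot: [-0.0, 3.141, -0.0]
wrist_force: [-0.5, -2.8, 2.1]
width: 0.401
```

Request:
play_rows(motion=[[0,0.0005,0,-0.0014,34],[0,0.0005,0,-0.0014,34]])

```text
time: 9.95
tool_pos: [0.6131, -0.0339, 0.0903]
tcp_rot: [-0.028, 3.141, -0.002]
wrist_force: [1.0, -7.1, 2.3]
width: 0.398
```

Contact felt: the knob force jumped to 7.1 N, so about 2 N on the pad. Holding with a slight addition.

Request:
play_rows(motion=[[0,0.0002,0,0,34],[0,0,0,0,34],[0,0,0,0,34]])

```text
time: 10.32
tool_pos: [0.6131, -0.034, 0.0903]
tcp_rot: [-0.028, 3.141, -0.003]
wrist_force: [-1.0, -6.6, 1.8]
width: 0.4
```

```bash
python3 - <<'E'
from h import *
st()
im=read_camera("scene")
cv2.imwrite("pics/c7.png",crop("scene",im,220,150,140,120,5))
E
```

```text
t10.32 [ 0.6131 -0.034   0.0903] jaw 91.0 ang -0.4 r 0.0636 F [-1.  -6.6  1.8] Ft -6.6 Fr -0.9
```

View pics/c7.png

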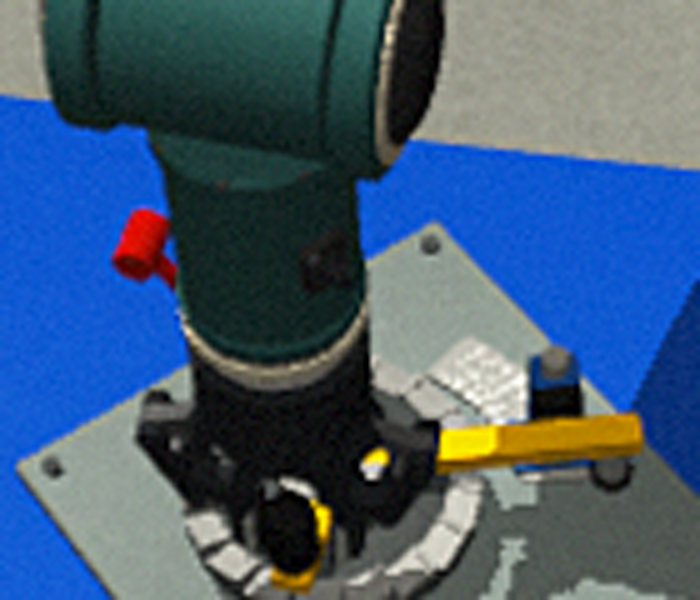

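The arm lies against the blue stop and the pawl is still over (weight at crop (140,245)). I'll push slightly more for margin, then ease off and release.

Request:
play_rows(motion=[[0,0.0004,0,0,34],[0,0,0,0,34],[0,0,0,0,34]])

```text
time: 10.75
tool_pos: [0.6131, -0.0339, 0.0903]
tcp_rot: [-0.028, 3.141, -0.004]
wrist_force: [-0.1, -9.0, 1.6]
width: 0.403
```

Request:
play_rows(motion=[[0,-0.001,0,0,34],[0,-0.003,0,0,38],[0,0,0,0,50],[0,0,0,0,50]])

```text
time: 11.25
tool_pos: [0.6127, -0.0359, 0.0899]
tcp_rot: [0.027, -3.141, -0.001]
wrist_force: [-0.7, -0.1, -0.1]
width: 0.587
```

Request:
play_rows(motion=[[0,0,-0.03,0,50],[0,0,-0.035,0,50],[0,0,-0.035,0,50],[0,0,0,0,50]])

```text
time: 11.75
tool_pos: [0.6157, -0.0363, 0.1943]
tcp_rot: [-0.027, 3.134, -0.001]
wrist_force: [-0.9, -0.5, -0.6]
width: 0.587
```

```bash
python3 - <<'E'
from h import *
M,p=st()
a=plane("scene",(220+140/5,150+245/5),.124);print("weight",a)
print(M.T@(np.array([.474,-.147,p[2]])-p))
E
```

```text
t11.75 [ 0.6157 -0.0363  0.1943] jaw 91.0 ang -2.4 r 0.0663 F [-0.9 -0.5 -0.6] Ft -0.6 Fr -0.9
weight [ 0.47198597 -0.13885016  0.124     ]
[ 0.14359558 -0.10821415 -0.00100182]
```

Request:
play_rows(motion=[[0.047,-0.0345,0,0,50],[0.047,-0.0345,0,0,50],[0.0465,-0.0345,0,0,50],[0,0,0.03,0,50],[0,0,0,0,50]])

```text
time: 12.38
tool_pos: [0.4713, -0.1416, 0.1571]
tcp_rot: [0.025, -3.135, -0.004]
wrist_force: [-0.0, -0.0, 0.2]
width: 0.585
```

```bash
python3 - <<'E'
from h import *
st()
im=read_camera("scene")
cv2.imwrite("pics/c8.png",crop("scene",im,220,130,140,120,5))
E
```

```text
t12.38 [ 0.4713 -0.1416  0.1571] jaw 90.9 ang -125.9 r 0.1334 F [-0.  -0.   0.2] Ft 0.0 Fr 0.0
```

View pics/c8.png

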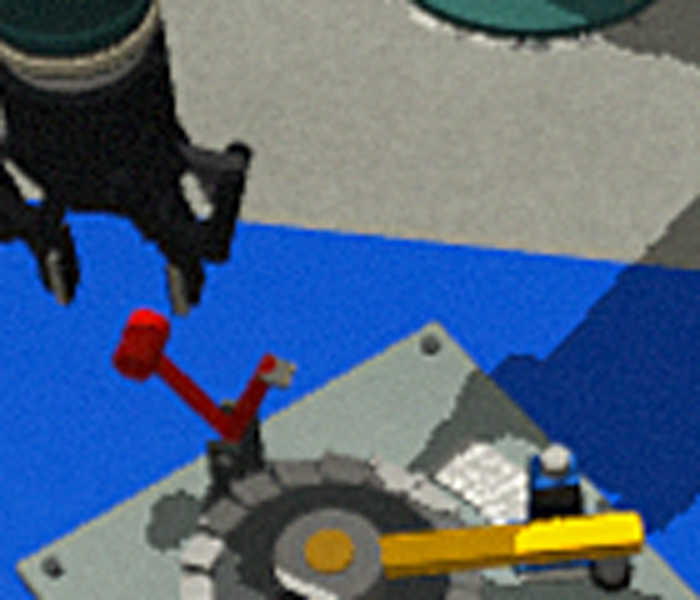

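The arm is still at the stop and the pawl is over. The fingers sit about 6 mm too far to −y, so I'll correct that while descending, then close the cage.

Request:
play_rows(motion=[[-0.004,0.006,0.02,0,50],[0,0,0.021,0,50],[0,0,0,0,36],[0,0,0,0,36]])

```text
time: 12.92
tool_pos: [0.4794, -0.1361, 0.1203]
tcp_rot: [-0.028, 3.14, -0.001]
wrist_force: [0.4, 0.0, -0.4]
width: 0.42
```

Request:
play_rows(motion=[[0,0.015,0,0,36],[0,0.015,0,0,36],[0,0.012,0,0,36],[0,0.01,0,0,36],[0,0.008,0,0,36]])

```text
time: 13.55
tool_pos: [0.477, -0.0752, 0.1191]
tcp_rot: [0.028, -3.141, -0.001]
wrist_force: [0.6, -0.2, 0.0]
width: 0.425
```

```bash
python3 - <<'E'
from h import *
st()
im=read_camera("scene")
cv2.imwrite("pics/c9.png",crop("scene",im,220,130,140,120,5))
E
```

```text
t13.55 [ 0.477  -0.0752  0.1191] jaw 91.0 ang -150.1 r 0.0837 F [ 0.6 -0.2  0. ] Ft 0.4 Fr -0.4
```

View pics/c9.png

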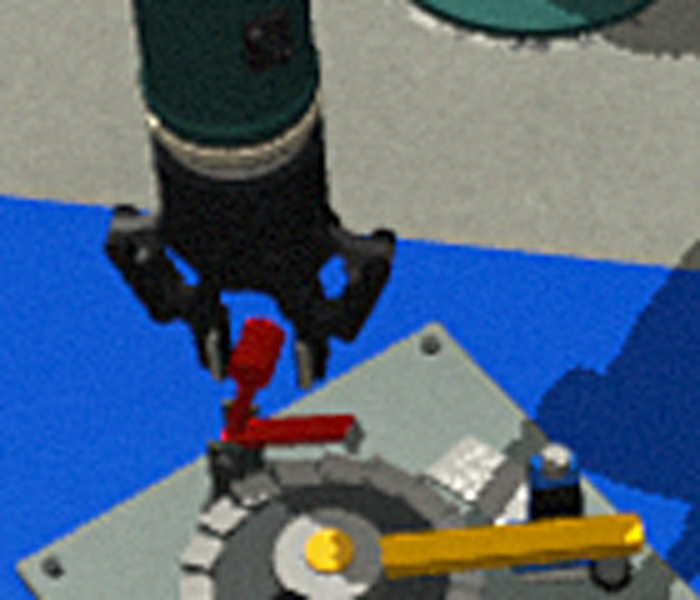

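The pawl is past vertical and falling towards the teeth inside the cage. Moving on, then opening and rising.

Request:
play_rows(motion=[[0,0.006,0,0,36],[0,0.006,0,0,36],[0,0.005,0,0,40],[0,0,0,0,50],[0,0,0,0,50]])

```text
time: 14.22
tool_pos: [0.4771, -0.0594, 0.1193]
tcp_rot: [-0.027, 3.141, -0.0]
wrist_force: [-0.2, 0.1, 0.6]
width: 0.589
```

Request:
play_rows(motion=[[0,0,-0.03,0,50],[0,0,-0.04,0,50],[0,0,-0.04,0,50],[0,0,0,0,50],[0,0,0,0,50]])

```text
time: 14.85
tool_pos: [0.4766, -0.0594, 0.2288]
tcp_rot: [0.026, -3.141, -0.0]
wrist_force: [0.1, -0.3, -0.6]
width: 0.585
```

```bash
python3 - <<'E'
from h import *
st()
im=read_camera("scene")
cv2.imwrite("pics/c10.png",crop("scene",im,220,130,140,120,5))
E
```

```text
t14.85 [ 0.4766 -0.0594  0.2288] jaw 91.0 ang -160.5 r 0.0773 F [ 0.1 -0.3 -0.6] Ft 0.4 Fr 0.0
```

View pics/c10.png

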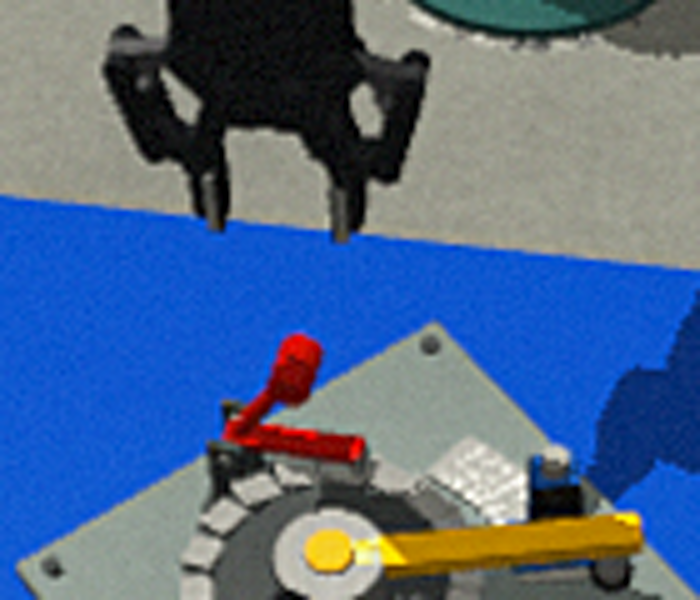

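The weight is back at pixel (279,204), the same as at the start (279,204). The arm lies at the pad and the gripper is clear. Handing in.

```bash
python3 -c "
from workcell import *
print(finish_job())"
```

```text
the job is handed in; nothing more can be done
None
```

I carried out all three steps and handed the job in at about 15 s of the 70 s allowed; the hand-in gives no verdict.

- **Pawl tipped over:** I caged the red weight loosely between the fingers and carried it past vertical. The camera showed it fully over, and still over while the arm was at the stop.
- **Wheel wound back:** I turned it anticlockwise by the black knob. The drag read about 3 N at the knob, then the force rose to 7–9 N on the stop. That works out at about 2 to 3 N on the rubber pad, between the 1 N needed and the 8 N limit. I then eased off and let go.
- **Pawl tipped back:** I carried the weight back over in the cage, and it came down onto the teeth.

**Last checks:** The final picture shows the weight within a pixel of where it was before the job, with the nose on the teeth. The arm still lies at the pad, and the gripper is open and well clear with no contact force. I did not measure the gap between arm and pad in millimetres. I only judged the arm's position from the picture. I also did not compare the positions of the other things on the bench, but I felt no contact with any of them. None of the checks I made failed or disagreed.

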